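# Ready the calorimeter station: scrape, slide the pot, pour the specimens

## Robot

A 7-joint arm with a two-finger parallel gripper is mounted at the origin on the work surface. World frame = base frame: x ahead of the robot, y to its left, z up, the work surface at z = 0. Lengths are in m, angles in rad, forces in N, time in s.
With the tool pointing down it reaches from about 0.4 to 0.9 m from the base axis. Payload 5.5 kg.
Tool frame: the origin (TCP) lies midway between the tips of the shut fingers; the grasp point (between the pads) lies 19 mm behind it (manip.grip_depth is the distance from the TCP to the grasp point, in m); z points along the fingers, y is the line along which they close (so a half turn about z gives the same grasp; the last joint's range is limited). The gripper opens to 92 mm and grips with 3 to 60 N. Pads are 19 mm wide; open, the fingers measure 130 mm over their backs; the gripper's body (75 mm by 190 mm) begins 47 mm behind the grasp point.
Start: joints at [1.498, 0.501, -0.427, 1.55, 0.221, 1.138, -0.21], TCP at [0.214, -0.614, 0.227] pointing down, gripper open.
Joint ranges: [-2.88, 2.88], [-0.31, 2.03], [-1.54, 1.56], [0.2, 2.42], [-1.41, 4.55], [0.19, 2.02], [-2.57, 2.57]. Speed limits (rad/s): [2.57, 2.57, 3.14, 3.14, 3.14, 3.14, 3.14].

## Interface

Orientations are given as a unit quaternion [x, y, z, w].
In Python, from bench import manip, effector, viewer gives the robot as it stands. Calls block until the motion is done:
- manip.move_pose(position, orientation): joint-space move of the TCP to a pose.
- manip.servo_line(position, ori=None, vel=0.15): straight line of the TCP; ori=None keeps the orientation; vel is the mean speed in m/s.
- manip.movej(angles): joint-space move.
- effector.open_jaws() and effector.close(f_grip=None): open the fingers fully, or close them until they stop; f_grip is the grip in N (None keeps the last).
- manip.sleep(seconds).
- manip.solve_ik(position, orientation): joint angles nearest the present ones, or None.
- viewer.get_image(name): name is "scene" or "side" or "wrist"; returns the picture (384x512x3 uint8, red, green, blue); there is no depth.
- viewer.get_calibration(name): a dict with "vfov" (degrees; the focal length in pixels is half the picture's height over the tangent of half this angle, whatever the lens; pixels are square), "cx", "cy" (the principal point, pixels), "eye" and "attitude" of the camera in the world. Camera axes: x right, y down, z forward; pixel columns grow to the right and rows downward; lengths in m; the calibration is good to about 2 mm. A picture is of the moment at which its call begins: read the wrist's pose just before it. get_calibration takes no time and is no camera call; for the wrist camera it gives the pose at the moment of the call.
A pose or a line that the arm cannot do raises manip.PlanningError and nothing moves.
- manip.hand_in(): hands the job in; it is judged then, once.
Readings, each from a call of its own:
- manip.current_clock(): time.
- manip.current_q(): joint angles.
- manip.current_joint_velocities(): joint speeds.
- manip.current_tau(): joint torques, N m.
- manip.current_tool_pos(): TCP position.
- manip.current_tcp_rot(): TCP orientation.
- manip.current_force(): force on the tool from outside, world axes, zero at the start.
- manip.current_wrist_torque(): the same for the moment, N m.
- manip.current_finger_gap(): finger opening in m.
- manip.current_gripper_force(): force on a finger pad.
Only numpy, scipy, OpenCV 4.12 (cv2) and the standard library are available. Lean on these libraries where they do the work, as an engineer would, in place of code of your own. Each camera call takes 0.05 s, during which the arm holds its last target. There are 200 camera calls.

## Task

Get the calorimeter station ready for the next class: first wipe every copper offcut off the white board into the trough at its end with the scraper block (not with the fingers), then slide the pot by its handle along the board, without lifting or tipping it, until it stands wholly inside the printed ring, and only then pour all the brass cubes from the beaker into the pot. Leave the scraper standing lengthwise inside its outlined rectangle and the empty beaker upright inside its outlined circle, and do not disturb the jar or the steel ring.

Things in the scene. Friction and masses are not known exactly. Their poses are not given: they have to be found in the camera images.
- board: Fixed white board on the bench, 206 mm wide (its x), 420 mm long (its y, -190 to +230 mm), flat top 30 mm above the bench. Aluminium rails along both long sides (inner faces at x = -95, +95 mm) stand 12 mm above the top. The -y end opens into the chip trough. Printed ring at y = -80 mm; two dashes mark the pot's parking place at y = +150 mm. Origin on the bench under x = y = 0; z up.
- ring (a point): Centre of the dark printed ring (inner diameter 128 mm) on the board's top, where the pot has to stand.
- trough (a point): Centre of the floor of the aluminium chip trough at the board's -y end: 190 mm (x) by 120 mm (y) inside, board y = -190 to -310 mm, floor 25 mm below the board's top, rails and end wall 42 mm above the bench, no wall towards the board. Axes as those of the board.
- pot: Steel calorimeter pot, open on top, 100 mm outer diameter, 65 mm high, wall 4 mm, floor 5 mm, 0.5 kg, with a straight wooden handle towards its own +y. Stands on the board. Origin: centre of its underside; z up.
- pot_handle (a point): Middle of the pot's handle bar, a bar 14 mm wide (along the pot's x) and 14 mm high, 92 mm out from the pot's axis along its own +y and 50 mm above its underside; the bar is free from 50 to 120 mm out.
- scraper: Wooden scraper block with a rubber foot: a bar 110 mm long (its own y), 48 mm thick (its own x) and 24 mm high with a flat underside, and on it an upright grip 24 mm thick (x), 60 mm long (y), from 24 to 78 mm high. 0.2 kg. Origin: centre of its underside; z up.
- scraper_grip (a point): Place to grip the scraper: middle of its upright grip, 58 mm above its underside; the fingers close along the scraper's x (24 mm).
- rest: White outlined rectangle on the bench, 100 by 165 mm (long way along its own y): the place of the scraper. Flat. Origin at its centre on the bench.
- cup: Grey plastic beaker, straight sides, 62 mm outer diameter, 70 mm high, wall 3 mm, floor 5 mm, no handle; holds the brass cubes. Origin: centre of its underside; z up towards the mouth.
- cupmark: White outlined circle on the bench, 110 mm across: the place of the beaker. Flat. Origin at its centre on the bench.
- jar: Bystander: closed jar, 56 mm diameter, 85 mm high, beyond the board. Origin: centre of its underside.
- disc: Bystander: heavy steel ring, 100 mm across, 14 mm thick, lying beyond the board. Origin: centre of its underside.
- chip1: Loose copper sheet offcut, 22 x 16 x 6 mm, on the board at the start (3 to 5 of them are present). Origin: centre of its underside.
- chip2: Loose copper sheet offcut, 22 x 16 x 6 mm, on the board at the start (3 to 5 of them are present). Origin: centre of its underside.
- chip3: Loose copper sheet offcut, 22 x 16 x 6 mm, on the board at the start (3 to 5 of them are present). Origin: centre of its underside.
- chip4: Loose copper sheet offcut, 22 x 16 x 6 mm, on the board at the start (3 to 5 of them are present). Origin: centre of its underside.
- chip5: Loose copper sheet offcut, 22 x 16 x 6 mm, on the board at the start (3 to 5 of them are present). Origin: centre of its underside.
- cube1: Loose brass specimen cube, 12 mm, in the beaker at the start (3 to 6 of them are present). Origin: centre of one face (its underside as built).
- cube2: Loose brass specimen cube, 12 mm, in the beaker at the start (3 to 6 of them are present). Origin: centre of one face (its underside as built).
- cube3: Loose brass specimen cube, 12 mm, in the beaker at the start (3 to 6 of them are present). Origin: centre of one face (its underside as built).
- cube4: Loose brass specimen cube, 12 mm, in the beaker at the start (3 to 6 of them are present). Origin: centre of one face (its underside as built).
- cube5: Loose brass specimen cube, 12 mm, in the beaker at the start (3 to 6 of them are present). Origin: centre of one face (its underside as built).
- cube6: Loose brass specimen cube, 12 mm, in the beaker at the start (3 to 6 of them are present). Origin: centre of one face (its underside as built).
There are look-alikes about, which are no part of the job. What is shaped like the pot but red is not meant. What is shaped like the scraper but green is not meant.

How it is judged:
On the way, in this order (a step that is already met when the one before it is completed fails the run):
1. the scraper has been brought down onto the board (x of scraper in the frame of board between -0.1 and 0.1 m and y of scraper in the frame of board between -0.2 and 0.2 m and z of scraper in the frame of board below 0.038 m), for 0.2 s.
2. all the copper offcuts lie in the trough (x of chip1 in the frame of trough between -0.099 and 0.099 m and y of chip1 in the frame of trough between -0.064 and 0.064 m and z of each of chip1, chip2, chip3, chip4, chip5 in the frame of trough below 0.022 m and x of chip2 in the frame of trough between -0.099 and 0.099 m and y of chip2 in the frame of trough between -0.064 and 0.064 m and x of chip3 in the frame of trough between -0.099 and 0.099 m and y of chip3 in the frame of trough between -0.064 and 0.064 m and x of chip4 in the frame of trough between -0.099 and 0.099 m and y of chip4 in the frame of trough between -0.064 and 0.064 m and x of chip5 in the frame of trough between -0.099 and 0.099 m and y of chip5 in the frame of trough between -0.064 and 0.064 m), for 0.3 s.
3. the pot stands inside the printed ring (horizontal distance between pot and ring below 0.016 m and linear speed of pot below 0.02 m/s), for 0.3 s.
4. all the brass cubes are in the pot (horizontal distance between each of cube1, cube2, cube3, cube4, cube5, cube6 and pot below 0.046 m and z of cube1 in the frame of pot between 0 and 0.05 m and z of cube2 in the frame of pot between 0 and 0.05 m and z of cube3 in the frame of pot between 0 and 0.05 m and z of cube4 in the frame of pot between 0 and 0.05 m and z of cube5 in the frame of pot between 0 and 0.05 m and z of cube6 in the frame of pot between 0 and 0.05 m), for 0.3 s.
At the end, for the whole second after the job is handed in: Offcuts in the trough; pot upright, axis within 16 mm of the ring centre, all cubes in it; scraper standing on the bench within 28 mm of its rectangle's centre and 0.45 rad of its long direction; empty beaker upright within 24 mm of its circle's centre; all at rest (all of step 2 and all of step 3 and all of step 4 and angle between each of pot, scraper, cup's own z axis and vertical below 0.1 rad and horizontal distance between scraper and rest below 0.028 m and angle between the y axis of scraper and the y axis of rest, either way round below 0.45 rad and height (world z) of each of scraper, cup below 0.008 m and horizontal distance between cup and cupmark below 0.024 m and linear speed of each of scraper, cup below 0.02 m/s); the robot touches nothing.
It fails at once if the pot is lifted off the board (more than 12 mm) or tipped (more than 0.2 rad) (height (world z) of pot above 0.042 m or angle between pot's own z axis and vertical above 0.2 rad).
It fails at once if the fingers touch a copper offcut (contact force between the fingers and chip1 above 0.5 N or contact force between the fingers and chip2 above 0.5 N or contact force between the fingers and chip3 above 0.5 N or contact force between the fingers and chip4 above 0.5 N or contact force between the fingers and chip5 above 0.5 N).
It fails at once if the jar or the steel ring is disturbed (moved more than 25 mm) (distance of any of jar, disc from where it was at the start of the episode above 0.025 m).
Of chip1, chip2, chip3, chip4, chip5 only 3 to 5 are there at a start; the rules pass over those that are not, and their reading is None.
Of cube1, cube2, cube3, cube4, cube5, cube6 only 3 to 6 are there at a start; the rules pass over those that are not, and their reading is None.
At some moment in a run one of pot, scraper may be knocked a few centimetres aside while the robot is not near it.
It also fails if it takes over 210 s, if anything falls off the work surface, if the arm or the gripper's body presses on something with over 40 N, if the wrist force passes 120 N, or if a joint passes its speed limit or range.

## Working session

There is one attempt and no reset: what is moved stays moved. The work goes in short steps, each a Python script; the robot and the scene stay as the last script left them, time stands still between calls to the robot, and variables do not carry over. Pictures are saved under pics/ and viewed, at most 14 in all, crops included, and the job is handed in when it is done.

```bash
ls; mkdir -p pics
python3 - <<'E'
from bench import manip, effector, viewer
import cv2
for n in ("scene","side"):
    c=viewer.get_calibration(n); print(n,c)
    cv2.imwrite(f"pics/{n}0.png",viewer.get_image(n)[:,:,::-1])
print(viewer.get_calibration("wrist"),manip.current_tcp_rot(),manip.current_clock(),manip.grip_depth)
E
```

```text
pics
scene {'vfov': 53.11487257885501, 'cx': 254.11246440066202, 'cy': 194.03022980544992, 'eye': array([ 0.90283194, -0.39537945,  0.77057386]), 'attitude': array([ 0.89185102,  0.29425823, -0.10804486, -0.3260984 ])}
side {'vfov': 48.232335671701634, 'cx': 256.5986732111593, 'cy': 198.18305065704723, 'eye': array([0.11095921, 0.6438648 , 0.9261715 ]), 'attitude': array([-0.29800661,  0.88966863, -0.3275287 ,  0.11138551])}
{'vfov': 61.43298490161981, 'cx': 253.9281259327761, 'cy': 198.6657902109164, 'eye': array([ 0.28657355, -0.58653906,  0.38373736]), 'attitude': array([ 0.80700045, -0.5725257 , -0.08478217,  0.11737372])} [ 9.85937444e-01  1.67112610e-01 -1.30343843e-04 -8.45951216e-04] 0.1 0.0188
```

View pics/scene0.png

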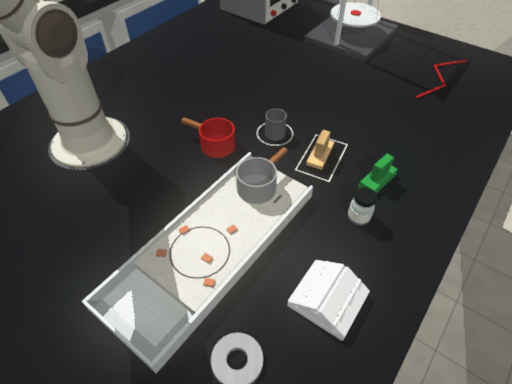

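View pics/side0.png

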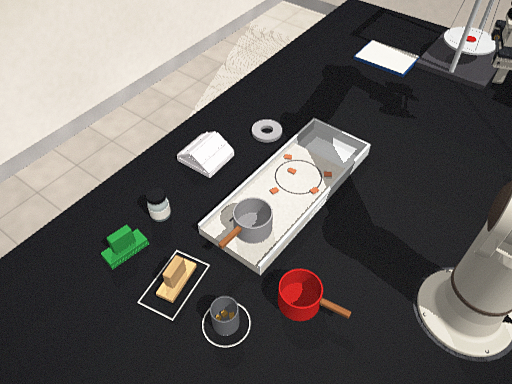

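```bash
cat > h.py <<'E'
from bench import manip, effector, viewer
import numpy as np, cv2
from scipy.spatial.transform import Rotation as R
def shot(n):
    c=viewer.get_calibration(n); return c, viewer.get_image(n)
def ray(c,px):
    px=np.atleast_2d(np.asarray(px,float)); f=192/np.tan(np.radians(c['vfov'])/2)
    d=np.c_[(px[:,0]-c['cx'])/f,(px[:,1]-c['cy'])/f,np.ones(len(px))]
    return R.from_quat(c['attitude']).apply(d)
def plane(c,px,z):
    d=ray(c,px); return c['eye'][:2]+d[:,:2]*((z-c['eye'][2])/d[:,2])[:,None]
def proj(c,p):
    f=192/np.tan(np.radians(c['vfov'])/2)
    q=R.from_quat(c['attitude']).inv().apply(np.atleast_2d(p)-c['eye']); return q[:,:2]/q[:,2:]*f+[c['cx'],c['cy']]
def blobs(img,lo,hi,amin=15):
    m=cv2.inRange(cv2.cvtColor(img,cv2.COLOR_RGB2HSV),lo,hi)
    cs,_=cv2.findContours(m,cv2.RETR_EXTERNAL,cv2.CHAIN_APPROX_NONE)
    return sorted([c[:,0,:] for c in cs if cv2.contourArea(c)>=amin],key=len,reverse=True)
def down(yaw): # tool pointing down, tool y (closing line) at angle yaw+90deg: tool x along yaw
    return (R.from_euler('z',yaw)*R.from_euler('x',np.pi)).as_quat()
E
python3 - <<'E'
from h import *
np.set_printoptions(precision=4,suppress=True)
P={'scene':dict(corners=[(250,156),(313,187),(155,362),(86,300)],rest=[(315,136),(348,150),(332,178),(297,169)],cup=[(275,133)],ring=[(200,252)]),
'side':dict(corners=[(259,270),(198,232),(315,119),(370,148)],rest=[(178,251),(210,265),(174,319),(139,304)],cup=[(226,324)],ring=[(298,177)])}
for n in P:
    c,i=shot(n)
    for k,v in P[n].items(): print(n,k,plane(c,v,{'corners':.042,'ring':.03}.get(k,0)).round(4).tolist())
    for b in blobs(i,(3,120,100),(14,255,255)):
        m=b.mean(0)
        print('  orange',len(b),m.round(),plane(c,m,.033).round(3))
E
```

```text
scene corners [[0.4468, 0.2004], [0.6416, 0.2056], [0.6289, -0.3286], [0.4301, -0.3272]]
scene rest [[0.5261, 0.4198], [0.6345, 0.4241], [0.6513, 0.2991], [0.5565, 0.2712]]
scene cup [[0.4216, 0.3595]]
scene ring [[0.5337, -0.1017]]
  orange 45 [192. 122.] [[0.215 0.22 ]]
  orange 34 [278. 154.] [[0.5  0.26]]
  orange 26 [209. 282.] [[ 0.599 -0.147]]
  orange 22 [160. 252.] [[ 0.465 -0.156]]
  orange 20 [206. 258.] [[ 0.556 -0.105]]
  orange 20 [184. 229.] [[ 0.464 -0.08 ]]
  orange 18 [231. 229.] [[ 0.552 -0.013]]
side corners [[0.4287, 0.2187], [0.6191, 0.2232], [0.6201, -0.3362], [0.4154, -0.3197]]
side rest [[0.6438, 0.2789], [0.5505, 0.2609], [0.5217, 0.4189], [0.6136, 0.4415]]
side cup [[0.4189, 0.3565]]
side ring [[0.5278, -0.0996]]
  orange 71 [335. 307.] [[0.239 0.189]]
  orange 51 [230. 237.] [[0.55  0.181]]
  orange 19 [327. 174.] [[ 0.466 -0.159]]
  orange 18 [288. 156.] [[ 0.599 -0.15 ]]
  orange 17 [314. 190.] [[ 0.463 -0.083]]
  orange 16 [274. 190.] [[ 0.552 -0.015]]
  orange 16 [292. 170.] [[ 0.557 -0.109]]
```

Run:
```python
from h import *
np.set_printoptions(precision=4,suppress=True)
for k,(x,y,z,yaw) in enumerate([(.5,-.06,.42,0.),(.5,.24,.42,0.)]):
    try: manip.move_pose([x,y,z],down(yaw))
    except manip.PlanningError as e: print(e); continue
    c,i=shot('wrist'); print(c['eye'],c['attitude'],manip.current_clock())
    np.save(f'pics/w{k}.npy',i); import pickle; pickle.dump(c,open(f'pics/w{k}.pkl','wb'))
    cv2.imwrite(f'pics/w{k}.png',i[:,:,::-1])
```

```text
[ 0.5769 -0.0602  0.5776] [-0.6992  0.7     0.1031 -0.1022] 2.575
[0.5778 0.2396 0.5776] [-0.699   0.7002  0.1026 -0.1025] 3.775
```

View pics/w0.png

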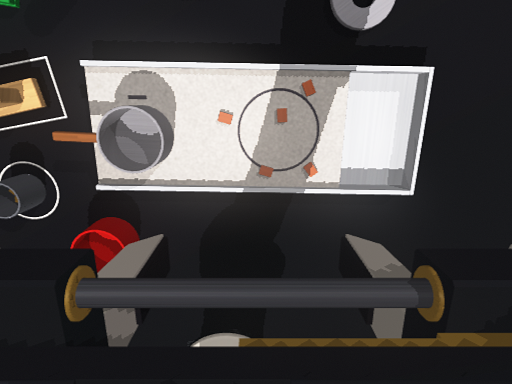

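View pics/w1.png

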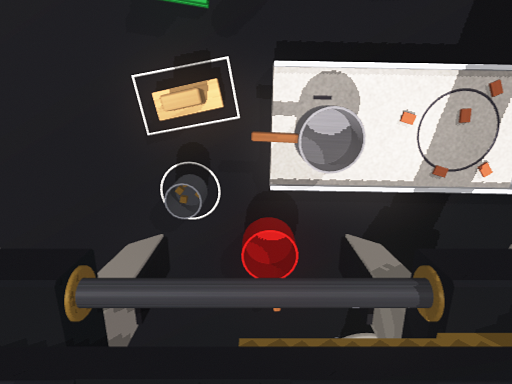

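```bash
cat > m.py <<'E'
from h import *
import pickle
np.set_printoptions(precision=4,suppress=True)
def circ(p):
    A=np.c_[2*p,np.ones(len(p))]; s=np.linalg.lstsq(A,(p**2).sum(1),rcond=None)[0]; return s[:2],np.sqrt(s[2]+s[0]**2+s[1]**2)
def board(c,i):
    g=cv2.cvtColor(i,cv2.COLOR_RGB2GRAY); cols=range(110,400); up=[];lo=[]
    for u in cols:
        r=np.where(g[40:215,u]>140)[0]+40; up.append((u,r[0]-.5)); lo.append((u,r[-1]+.5))
    L=[]
    for e in (up,lo):
        p=plane(c,e,.042); f=cv2.fitLine(p.astype(np.float32),cv2.DIST_HUBER,0,.001,.001).ravel(); L.append(f)
    d=L[0][:2]*np.sign(L[0][1])+L[1][:2]*np.sign(L[1][1]); d/=np.linalg.norm(d); n=np.array([d[1],-d[0]])
    print('rail offs',[f[2:]@n for f in L],[np.arctan2(f[0],f[1])for f in L])
    return np.arctan2(-d[0],d[1]), n, np.mean([f[2:]@n for f in L])
E
python3 - <<'E'
from m import *
c,i=pickle.load(open('pics/w0.pkl','rb')),np.load('pics/w0.npy')
yaw,n,off=board(c,i); print('yaw',yaw,'off',off)
# ring: dark thin pixels via blackhat
g=cv2.cvtColor(i,cv2.COLOR_RGB2GRAY)
bh=cv2.morphologyEx(g,cv2.MORPH_BLACKHAT,np.ones((9,9)))
v,u=np.where(bh>25); p=plane(c,np.c_[u,v],.03)
for r0 in (np.array([.53,-.1]),)*1:
    ctr=r0
    for t in (.012,.006,.004):
        k=abs(np.linalg.norm(p-ctr,axis=1)-.066)<t; ctr,r=circ(p[k])
    print('ring',ctr,r,k.sum(),'n.ring',ctr@n)
for b in blobs(i,(3,120,60),(14,255,255)):
    m=b.mean(0); print('orange',len(b),m,plane(c,m,.035))
c,i=pickle.load(open('pics/w1.pkl','rb')),np.load('pics/w1.npy')
g=cv2.cvtColor(i,cv2.COLOR_RGB2GRAY)
for b in blobs(i,(3,120,60),(14,255,255)): 
    p=plane(c,b,.087); f=cv2.fitLine(p.astype(np.float32),cv2.DIST_HUBER,0,.001,.001).ravel(); print('or',len(b),b.mean(0),p.min(0),p.max(0),f)
for b in blobs(i,(15,60,60),(30,255,255),80): print('yellow',len(b),b.min(0),b.max(0),b.mean(0),cv2.minAreaRect(plane(c,b,.024).astype(np.float32)))
w=cv2.inRange(i,(190,)*3,(255,)*3)
cs,_=cv2.findContours(w,cv2.RETR_EXTERNAL,cv2.CHAIN_APPROX_NONE)
for b in cs:
    if len(b)>60:
        q=plane(c,b[:,0],0); print('white',len(b),b[:,0].min(0),b[:,0].max(0),cv2.minAreaRect(q.astype(np.float32)),circ(q))
for nm,x0,x1,y0,y1 in (('pot',275,375,95,180),('cup',155,215,175,225)):
    cv2.imwrite(f'pics/{nm}.png',cv2.resize(i[y0:y1,x0:x1,::-1],None,fx=6,fy=6,interpolation=cv2.INTER_CUBIC))
E
```

```text
rail offs [np.float32(0.63499755), np.float32(0.42985937)] [np.float32(0.018985108), np.float32(0.01796599)]
yaw -0.01847555 off 0.53242844
ring [ 0.5305 -0.0995] 0.0661352047135535 751 n.ring 0.5322517075983239
orange 99 [ 73.7374 136.2929] [[0.5224 0.2392]]
orange 40 [281.75 114.95] [[ 0.5563 -0.1048]]
orange 39 [224.7692 117.6154] [[ 0.5522 -0.012 ]]
orange 39 [308.2308  87.7179] [[ 0.5982 -0.1459]]
orange 36 [265.5    170.8889] [[ 0.4637 -0.0792]]
orange 33 [310.4545 169.2727] [[ 0.4664 -0.1559]]
or 106 [274.434  136.9245] [0.5198 0.1748] [0.5362 0.244 ] [0.0547 0.9985 0.5274 0.2089]
or 44 [495.5682  87.9318] [ 0.5853 -0.1183] [ 0.6071 -0.0973] [ 0.5658  0.8245  0.5961 -0.1083]
or 43 [464.7209 115.2093] [ 0.5487 -0.0784] [ 0.5673 -0.0625] [ 0.8763  0.4818  0.557  -0.0706]
or 40 [407.6   117.525] [0.5474 0.0023] [0.5632 0.0238] [0.2561 0.9667 0.5553 0.0131]
or 37 [439.8108 170.7568] [ 0.467  -0.0584] [ 0.4828 -0.037 ] [ 0.5251  0.851   0.4759 -0.0472]
or 36 [484.5278 169.1389] [ 0.4669 -0.127 ] [ 0.4889 -0.1053] [ 0.7343  0.6788  0.4779 -0.1152]
or 18 [276.5    309.2778] [0.2233 0
[... 1919 characters left out ...]
91194534, 0.15094870328903198), 75.07380676269531) (array([ 0.5  , -0.195]), np.float64(0.05159093036156548))
white 126 [419  95] [449 154] ((0.5410773158073425, -0.06669524312019348), (0.028733596205711365, 0.10430517047643661), 76.05792999267578) (array([ 0.5379, -0.081 ]), np.float64(0.034936753031393666))
white 990 [270  61] [467 180] ((0.5403403639793396, 0.04830741137266159), (0.32099801301956177, 0.2009263038635254), 88.93402099609375) (array([0.5493, 0.0564]), np.float64(0.1198858784754754))
white 528 [132  56] [239 134] ((0.5866790413856506, 0.3549131155014038), (0.10002347826957703, 0.16592925786972046), 10.184264183044434) (array([0.5925, 0.3549]), np.float64(0.07792919825527278))
```

```bash
cat >> h.py <<'E'
BO=np.array([.5320,-.0195]); BY=-.0185; RING=np.array([.5305,-.0995]); REST=np.array([.5867,.3549]); RESTY=.178; CM=np.array([.4208,.3592])
def bw(x,y): # board -> world xy
    c,s=np.cos(BY),np.sin(BY); return BO+[c*x-s*y,s*x+c*y]
def P(xy,z): return [float(xy[0]),float(xy[1]),float(z)]
def touch(z0,z1,fmax=5,step=.001):
    xy=manip.current_tool_pos()[:2]; f0=manip.current_force()[2]
    z=z0
    while z>z1:
        z-=step; manip.servo_line(P(xy,z),vel=.02)
        if abs(manip.current_force()[2]-f0)>fmax: break
    return z,manip.current_force()[2]-f0
E
python3 - <<'E'
from h import *
S=np.array([.5818,.3485]); sy=.21
for k in (-1,1):
    o=down(sy+k*np.pi/2); q=manip.solve_ik(P(S,.039),o); print(k,q)
for yaw in (BY,BY+np.pi,BY-np.pi):
  print([None if (q:=manip.solve_ik(P(bw(x,y),.069),down(yaw))) is None else np.round(q,2)[[0,5,6]] for x,y in ((.0375,.05),(.0375,-.195),(-.0375,.05),(-.0375,-.195))])
o=down(sy-np.pi/2)
try: manip.move_pose(P(S,.2),o)
except manip.PlanningError as e: print(e); o=down(sy+np.pi/2); manip.move_pose(P(S,.2),o)
c,i=shot('wrist')
c,i=shot('scene'); print([cv2.minAreaRect(plane(c,b,.024).astype(np.float32)) for b in blobs(i,(15,60,60),(30,255,255),80)])
manip.servo_line(P(S,.039),vel=.1)
effector.close(40); print(manip.current_finger_gap(),manip.current_gripper_force(),manip.current_force(),manip.current_tool_pos())
E
```

```text
-1 [ 0.16042812  1.20557293 -1.31025234  1.57400464  1.19471434  1.3266169
  2.0330836 ]
1 [ 0.1282103   1.12145351 -1.20232433  1.5750284   1.09498065  1.23844066
 -1.07039518]
[array([ 0.55,  0.91, -2.25]), array([ 0.9 ,  0.93, -1.78]), array([ 0.57,  0.79, -2.25]), array([ 1.02,  0.85, -1.78])]
[array([0.81, 1.38, 0.57]), array([1.18, 1.4 , 1.02]), array([0.88, 1.27, 0.5 ]), array([1.31, 1.29, 1.01])]
[array([0.81, 1.38, 0.57]), array([1.18, 1.4 , 1.02]), array([0.88, 1.27, 0.5 ]), array([1.31, 1.29, 1.01])]
[((0.5801749229431152, 0.3614654541015625), (0.0520559698343277, 0.164094939827919), 12.755680084228516)]
0.024025432078596164 39.98934209346771 [-0.29693838  0.75116052 -0.76116259] [0.58185231 0.34850047 0.03895065]
```

Run:
```python
from h import *
xy=manip.current_tool_pos()[:2]
manip.servo_line(P(xy,.24),vel=.2)
o=down(BY+np.pi)
for x in (.034,-.034):
    manip.move_pose(P(bw(x,.055),.24),o)
    manip.servo_line(P(bw(x,.055),.08),vel=.15)
    print(touch(.075,.066,4),manip.current_finger_gap())
    z=manip.current_tool_pos()[2]
    manip.servo_line(P(bw(x,-.195),z),vel=.08)
    print(manip.current_force(),manip.current_tool_pos(),manip.current_clock())
    manip.servo_line(P(bw(x,-.195),.24),vel=.2)
manip.move_pose(P(REST+[0,-.02],.24),down(RESTY-np.pi/2))
for n in('scene','side'):
    c,i=shot(n); cv2.imwrite(f'pics/{n}1.png',i[:,:,::-1])
    for b in blobs(i,(3,120,60),(14,255,255)):
        if len(b)<33: print(n,len(b),b.mean(0),plane(c,b.mean(0),.01))
```

```text
(0.06799999999999999, np.float64(8.63087560910182)) 0.023807221907959242
[0.04924874 3.47715473 4.43455725] [ 0.56236195 -0.21494445  0.06885655] 19.2833
(0.06799999999999999, np.float64(12.022856000341111)) 0.02380063489050648
[-0.24455579  2.99034683  4.29565802] [ 0.49436715 -0.2137201   0.06879246] 27.75
scene 21 [164.         307.38095238] [[ 0.55288212 -0.23820016]]
scene 20 [178.5 317.9] [[ 0.59272848 -0.23663743]]
scene 17 [134.82352941 282.70588235] [[ 0.46178377 -0.23585838]]
side 19 [341.78947368 164.36842105] [[ 0.46067774 -0.23887212]]
```

View pics/scene1.png

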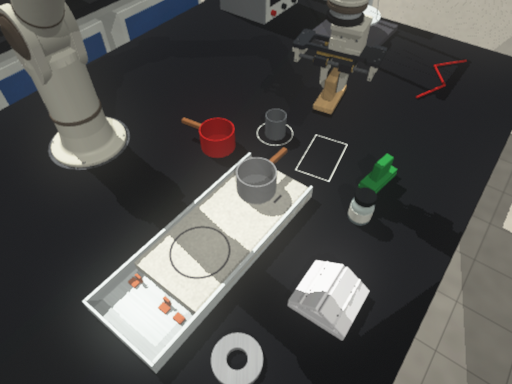

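Run:
```python
from m import *
manip.move_pose(P(REST,.14),down(RESTY-np.pi/2))
manip.servo_line(P(REST,.05),vel=.1)
print(touch(.043,.036,4))
effector.open_jaws(); 
manip.servo_line(P(REST,.2),vel=.2)
manip.move_pose([.5,-.06,.42],down(0.))
c,i=shot('wrist'); cv2.imwrite('pics/w2.png',i[:,:,::-1])
for b in blobs(i,(3,120,60),(14,255,255)): print(len(b),b.mean(0),plane(c,b.mean(0),.01))
manip.move_pose([.5,.24,.42],down(0.))
c,i=shot('wrist'); np.save('pics/w3.npy',i); pickle.dump(c,open('pics/w3.pkl','wb'))
cv2.imwrite('pics/w3.png',i[:,:,::-1])
b=blobs(i,(3,120,60),(14,255,255))[0]; p=plane(c,b,.08); f=cv2.fitLine(p.astype(np.float32),cv2.DIST_HUBER,0,.001,.001).ravel(); print('handle',p.min(0),p.max(0),f)
for b in blobs(i,(15,60,60),(30,255,255),80): print('yellow',b.mean(0),cv2.minAreaRect(plane(c,b,.024).astype(np.float32)))
print(manip.current_clock())
cv2.imwrite('pics/pc.png',np.hstack([cv2.resize(i[y0:y0+85,x0:x0+65,::-1],None,fx=6,fy=6,interpolation=cv2.INTER_CUBIC) for x0,y0 in((290,95),(157,150))]))
```

```text
(0.03799999999999999, np.float64(7.812102423122042))
99 [ 75.1616 135.899 ] [[0.5198 0.2521]]
44 [351.3864 170.4318] [[ 0.4598 -0.2321]]
44 [357.2955 117.4318] [[ 0.5518 -0.2341]]
40 [359.975  92.5  ] [[ 0.5922 -0.2348]]
handle [0.5189 0.1734] [0.5355 0.2437] [0.0568 0.9984 0.5267 0.2086]
yellow [376.7672 341.194 ] ((0.10871759057044983, -0.010676860809326172), (0.5635252594947815, 0.032101552933454514), 89.87906646728516)
yellow [196.022  107.2253] ((0.5691143870353699, 0.33484798669815063), (0.04655316844582558, 0.11088082939386368), 10.223308563232422)
yellow [430.5287 293.1656] ((0.21593135595321655, -0.10462735593318939), (0.13242191076278687, 0.054393041878938675), 14.206920623779297)
yellow [ 77.0513 292.859 ] ((0.21790993213653564, 0.5843347311019897), (0.05455423891544342, 0.13336239755153656), 75.72198486328125)
yellow [181.6842 193.2456] ((0.420568585395813, 0.3693315386772156), (0.03342045843601227, 0.020513959228992462), 1.47330904006958)
40.3333
```

View pics/w2.png

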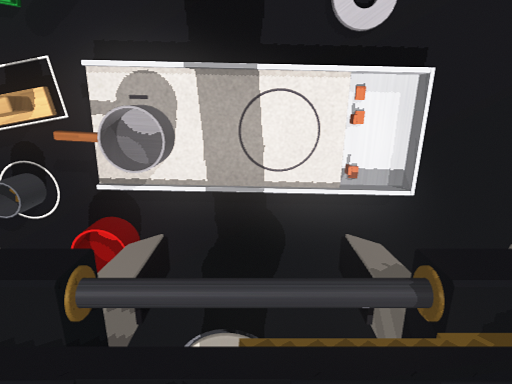

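View pics/pc.png

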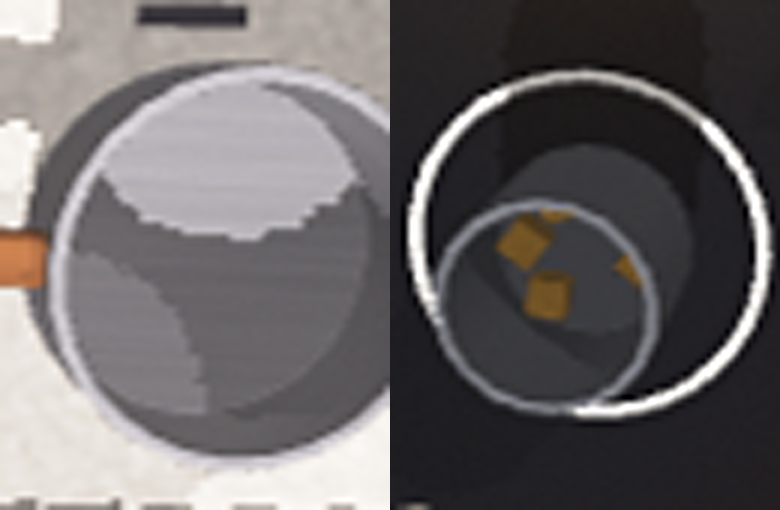

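Run:
```python
from m import *
manip.move_pose([.45,-.26,.3],down(0.))
c,i=shot('wrist'); print(c['eye'])
cv2.imwrite('pics/w4.png',cv2.resize(i[20:240,130:400,::-1],None,fx=2.5,fy=2.5))
for b in blobs(i,(3,120,60),(14,255,255)): print(len(b),cv2.minAreaRect(plane(c,b,.011).astype(np.float32)))
```

```text
[ 0.5278 -0.2576  0.4581]
54 ((0.5910342931747437, -0.23611269891262054), (0.014042217284440994, 0.020991912111639977), 89.037109375)
52 ((0.5526827573776245, -0.23752661049365997), (0.013121690601110458, 0.01976216770708561), 89.64633178710938)
47 ((0.4572277069091797, -0.23524416983127594), (0.019495705142617226, 0.013924097642302513), 0.15844140946865082)
30 ((0.5502195358276367, -0.22513049840927124), (0.003936075139790773, 0.014867402613162994), 88.98603820800781)
26 ((0.4607061445713043, -0.22275318205356598), (0.005556028801947832, 0.015353490598499775), 88.78341674804688)
```

View pics/w4.png

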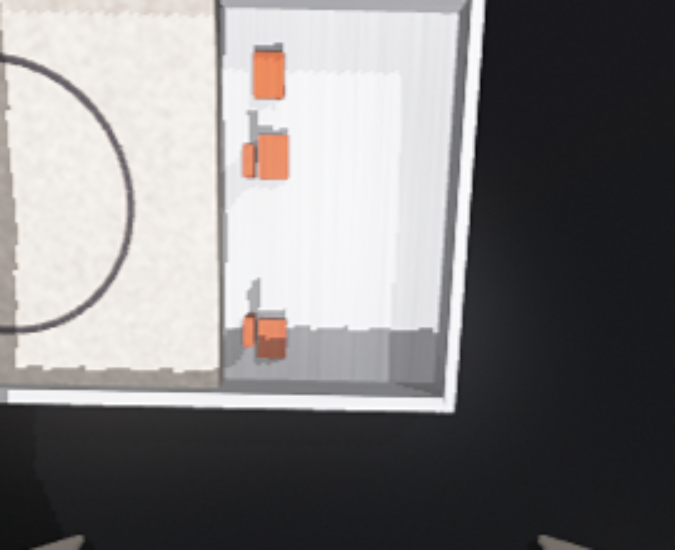

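```bash
cat >> m.py <<'E'
def pot_rim(c,i,guess,r=.05,z=.095,tols=(.008,.005,.003)):
    # fit rim circle through edge pixels, plane z
    e=cv2.Canny(cv2.cvtColor(i,cv2.COLOR_RGB2GRAY),60,150); v,u=np.where(e>0); p=plane(c,np.c_[u,v],z); ctr=np.array(guess)
    for t in tols:
        k=abs(np.linalg.norm(p-ctr,axis=1)-r)<t; ctr,rr=circ(p[k])
    return ctr,rr,k.sum()
def handle(c,i):
    b=max(blobs(i,(3,120,60),(14,255,255)),key=len); p=plane(c,b,.085); f=cv2.fitLine(p.astype(np.float32),cv2.DIST_HUBER,0,.001,.001).ravel()
    d=f[:2]*np.sign(f[1]); return f[2:],d,(p@d).min(),(p@d).max()
E
python3 - <<'E'
from m import *
c,i=pickle.load(open('pics/w3.pkl','rb')),np.load('pics/w3.npy')
print(pot_rim(c,i,(.522,.124)))
manip.move_pose([.45,.17,.36],down(0.))   # camera above pot
c,i=shot('wrist'); print(c['eye']); 
ctr,r,k=pot_rim(c,i,(.522,.124)); h,d,a,b=handle(c,i); print(ctr,r,k,h,d,a,b, 'from handle',h-d*(h@d)+d*((a+b)/2-.085))
hy=np.arctan2(-d[0],d[1])
for s in (-1,1):
    print(hy,s,manip.solve_ik(P(ctr+.092*d,.061),down(hy+s*np.pi/2)),manip.solve_ik(P(RING+.092*d,.061),down(hy+s*np.pi/2)))
# cup pose: rim
c,i=pickle.load(open('pics/w3.pkl','rb')),np.load('pics/w3.npy')
print('cup',pot_rim(c,i,plane(c,[(181.5,201.)],.07)[0],.031,.07,(.006,.004,.003)))
print('mark',pot_rim(c,i,CM,.055,0,(.006,.004,.003)))
E
```

```text
(array([0.5241, 0.1252]), np.float64(0.04923122477369185), np.int64(239))
[0.5273 0.1699 0.5179]
[0.523  0.1251] 0.04970467964597563 281 [0.5261 0.1924] [0.0755 0.9971] 0.21396146641181304 0.28249967719474656 from handle [0.5209 0.1243]
-0.075559214 -1 [ 0.4328  1.0419 -1.3074  1.8499  1.1011  1.2078  1.8084] [-0.7539  0.7241  0.9579  1.9883 -0.7962  0.8605 -2.5663]
-0.075559214 1 [-0.7718  0.5834  0.4356  1.8901 -0.3506  0.7434 -0.2139] [-0.4503  0.5518  0.5229  1.9795 -0.4108  0.7148  0.2483]
cup (array([0.4215, 0.358 ]), np.float64(0.030693822475083943), np.int64(157))
mark (array([0.4192, 0.3586]), np.float64(0.05524979272110405), np.int64(259))
```

Run:
```python
from m import *
ctr=np.array([.5235,.1252]); d=np.array([.05,.9987]); hy=-.05; o=down(hy+np.pi/2)
g=ctr+.092*d
manip.move_pose(P(g,.16),o); manip.servo_line(P(g,.061),vel=.1)
f0=manip.current_force()
effector.close(30); print(manip.current_finger_gap(),manip.current_force()-f0)
t=g+RING-ctr
manip.servo_line(P(t,.061),vel=.06); print(manip.current_force()-f0,manip.current_tool_pos(),t)
manip.sleep(.3); effector.open_jaws(); print(manip.current_force()-f0)
manip.servo_line(P(t,.17),vel=.2)
manip.move_pose([.45,-.10,.36],down(0.))
c,i=shot('wrist'); cv2.imwrite('pics/w5.png',i[:,:,::-1])
print(pot_rim(c,i,RING),handle(c,i),manip.current_clock())
```

```text
0.013417113938327651 [ 0.5823  0.4742 -0.4702]
[-0.4319  2.5356 -1.6468] [ 0.5351 -0.0075  0.061 ] [ 0.5351 -0.0076]
[ 0.3401 -0.057   0.6112]
(array([ 0.5294, -0.1003]), np.float64(0.04977745218356387), np.int64(308)) (array([ 0.533 , -0.0183], dtype=float32), array([0.0119, 0.9999], dtype=float32), np.float64(-0.041925835512614994), np.float64(0.02450695966475972)) 55.35
```

View pics/w5.png

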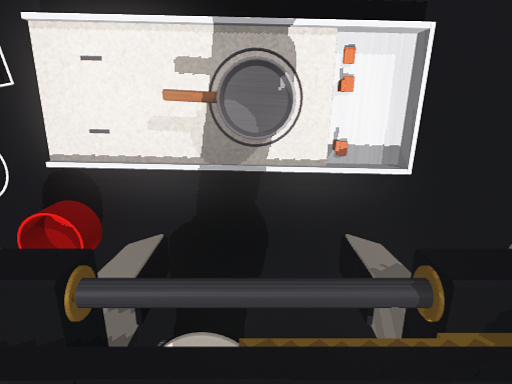

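```bash
cat >> h.py <<'E'
POT=np.array([.5295,-.1000]); CUP=np.array([.4215,.358]); GH=.045
def grasp_R(a,e,flip):
    z=np.array([np.cos(e)*np.cos(a),np.cos(e)*np.sin(a),-np.sin(e)]); y=flip*np.array([-np.sin(a),np.cos(a),0]); return R.from_matrix(np.c_[np.cross(y,z),y,z])
def gpose(Rg,xy,z0): # cup upright with underside at z0
    return np.r_[xy,z0+GH]+Rg.as_matrix()[:,2]*.0188, Rg.as_quat()
def pour(Rg,psi,phi,T,back=.018,zl=.014):
    # cup yawed by psi, then tilted by T toward world direction phi
    u=np.array([np.cos(phi),np.sin(phi),0]); k=np.array([-u[1],u[0],0])
    Rt=R.from_rotvec(k*T); Rp=Rt*R.from_euler('z',psi)*Rg
    M=np.r_[POT,.095+zl+.031*np.sin(max(T,.5) if T<np.pi/2 else T)]-u*back
    G=M-Rt.apply([0,0,1])*(.070-GH)
    return G+Rp.as_matrix()[:,2]*.0188, Rp.as_quat(), Rp.as_matrix()
E
cat > s.py <<'E'
from h import *
import time; t0=time.time(); res=[]; D=np.radians
for e in (30,40,50,60):
  for a in range(-60,121,20):
    for fl in (1,-1):
      Rg=grasp_R(D(a),D(e),fl); p,q=gpose(Rg,CUP,0)
      j0=manip.solve_ik(p,q)
      if j0 is None or manip.solve_ik(p+np.array([0,0,.15]),q) is None: continue
      for phi in range(0,360,30):
        for psi in range(-150,181,30):
          p,q,m=pour(Rg,D(psi),D(phi),D(135))
          if m[2,2]>.05: continue
          j=manip.solve_ik(p,q)
          if j is None: continue
          js=[]
          for T in (100,65,35,0):
            p,q,m=pour(Rg,D(psi),D(phi),D(T)); k=manip.solve_ik(p,q); 
            if k is None: break
            js.append(k)
          else:
            A=np.array([j]+js+[j0]); res.append((abs(np.diff(A[:-1],axis=0)).max(),abs(A[-1]-A[-2]).max(),e,a,fl,phi,psi))
      if time.time()-t0>400: break
res.sort(key=lambda r:r[0]+.3*r[1]); print(len(res),time.time()-t0)
for r in res[:25]: print(np.round(r,2))
E
timeout 570 python3 s.py
```

```text
Traceback (most recent call last):
  File "s.py", line 17, in <module>
    p,q,m=pour(Rg,D(psi),D(phi),D(T)); k=manip.solve_ik(p,q);
                                         ~~~~~~~~~~~~~~^^^^^
ValueError: time passes only in moves, steps and waits
```

```bash
cat > s.py <<'E'
from h import *
import time,sys; D=np.radians; n=0; res=[]; t0=time.time(); c0=manip.current_clock()
def ik(p,q):
    global n
    for _ in range(3):
        try: n+=1; return manip.solve_ik(p,q)
        except ValueError as ex: print('limit at',n,manip.current_clock()); manip.sleep(.1)
    raise SystemExit
rng=np.random.default_rng(0)
for e in (30,45):
  for a in (-20,20,60,90):
      fl=1; Rg=grasp_R(D(a),D(e),fl); p,q=gpose(Rg,CUP,0)
      j0=ik(p,q); print(e,a,j0)
      if j0 is None: continue
      for phi in range(0,360,45):
        for psi in range(-135,181,45):
          p,q,m=pour(Rg,D(psi),D(phi),D(130))
          if m[2,2]>.3 or np.dot(m[:2,2],[1,-.2])<-.1: continue
          j=ik(p,q)
          if j is not None: res.append((e,a,phi,psi,m[2,2])); print(np.round(res[-1],2),j)
      if manip.current_clock()-c0>2: sys.exit()
E
timeout 570 python3 s.py
```

```text
30 -20 [-1.54064276  0.87995781  0.2476637   2.08239616  1.23415492  0.91004119
 -1.28813164]
[ 3.0e+01 -2.0e+01  4.5e+01  0.0e+00  4.0e-02] [-0.12372129  1.108976   -0.42735172  1.9302428   1.40902871  2.01054988
  0.87173895]
[ 30.  -20.   90.   90.   -0.3] [-0.08078949  0.81877846 -0.42728737  2.1268122   1.50934845  1.58605187
  1.51490131]
[ 3.00e+01 -2.00e+01  1.35e+02 -1.35e+02  9.00e-02] [-1.164365    1.91813188  1.40135834  1.60439347 -0.20933339  1.26564259
 -2.51915475]
[ 30.   -20.   135.   180.    -0.28] [-1.42924144  1.65504205  1.33325378  2.15556776 -0.55747891  0.43555307
 -2.53626574]
[ 3.0e+01 -2.0e+01  1.8e+02 -9.0e+01  9.0e-02] [-0.74757579  1.10909548  0.23546788  2.14685354  1.55555571  1.45289093
  2.28099976]
[ 3.00e+01 -2.00e+01  1.80e+02  1.35e+02  4.00e-02] [ 1.12154827  1.10941757 -0.42732152  1.92498279 -1.25803289  1.28612206
  0.55736913]
[  30.   -20.   225.  -135.    -0.3] [ 1.19164729  0.95293242 -0.6459388   1.91526205 -0.87682471  0.99024633
  0.65929155]
[ 30.   -20.   270.   -45.    -0.28] [ 1.49354327  1.26622053 -1.09023937  1.90717027 -0.2590
[... 4346 characters left out ...]
955841  0.358805
  0.86562716]
[4.50e+01 9.00e+01 1.80e+02 1.35e+02 7.00e-02] [-1.46979019  1.82478056  0.87453975  2.42229774  2.01850845  0.66609434
  1.03875061]
[4.50e+01 9.00e+01 2.25e+02 9.00e+01 7.00e-02] [ 0.99196738  1.18131128 -0.42775862  1.65347977 -0.94325217  1.50467926
  0.49993957]
[ 4.50e+01  9.00e+01  2.25e+02  1.35e+02 -9.00e-02] [ 1.66007212  1.4613171  -1.09120587  2.10106693 -0.65985732  0.49647815
  0.90883103]
[4.50e+01 9.00e+01 2.25e+02 1.80e+02 7.00e-02] [0.51500671 1.14233172 0.01559899 2.40403263 3.98985766 1.93221146
 2.43565904]
[ 4.50e+01  9.00e+01  2.70e+02 -1.35e+02  7.00e-02] [ 1.74073405  1.88650143 -1.3250495   1.90961631  0.17811836  0.83501
  0.7962155 ]
```

Run:
```python
from h import *
D=np.radians; np.set_printoptions(precision=2,suppress=True)
for fl in (1,-1):
    Rg=grasp_R(D(-20),D(30),fl)
    z=Rg.as_matrix()[:,2]
    p,q=gpose(Rg,CUP,0); print(fl,'grasp',manip.solve_ik(p,q),'pre',manip.solve_ik(p-.1*z,q),'lift',manip.solve_ik(p+[0,0,.2],q))
    for psi in (70,90,110):
      for T in (0,45,90,110,130,140):
        p,q,m=pour(Rg,D(psi),D(90),D(T)); print(psi,T,manip.solve_ik(p,q))
```

```text
1 grasp [-1.54  0.88  0.25  2.08  1.23  0.91 -1.29] pre [-1.59  0.76  0.1   2.07  1.1   1.1  -1.21] lift [-1.5   0.44  0.21  2.11  1.12  1.13 -0.89]
70 0 [ 0.73  0.74  0.01  2.09 -1.36  1.1  -1.92]
70 45 [ 1.47  0.83 -1.3   2.31  1.64  0.41  1.68]
70 90 None
70 110 [-0.95  0.73  0.68  2.42  1.81  0.66  0.82]
70 130 [-1.1   1.05  0.68  2.34  1.55  0.8   0.94]
70 140 [-0.94  1.08  0.46  2.29  1.53  1.12  1.  ]
90 0 [ 0.15  1.01  0.75  1.87 -1.39  1.73 -1.83]
90 45 [-0.35  0.6   0.95  2.13 -1.21  0.89 -1.96]
90 90 [-1.13  0.91  1.35  2.25 -0.95  0.41 -2.46]
90 110 [ 0.22  0.63 -0.65  2.19  1.49  1.31  1.62]
90 130 [-0.08  0.82 -0.43  2.13  1.51  1.59  1.51]
90 140 [-0.11  0.96 -0.43  2.08  1.54  1.78  1.48]
110 0 [ 0.08  1.13  0.84  1.63 -1.25  1.92 -1.75]
110 45 [-0.4   0.81  1.06  1.89 -0.99  1.22 -2.02]
110 90 [ 0.81  0.94 -1.3   1.95  1.34  1.58  2.14]
110 110 [ 0.62  1.15 -1.31  1.94  1.56  2.01  1.95]
110 130 [ 0.27  1.05 -0.87  1.88  1.47  2.    1.82]
110 140 [ 0.08  1.06 -0.65  1.84  1.43  2.    1.78]
-1 grasp [-2.3   1.74  1.33  2.1  -1.04  0.63 -2.54] pre [-0.8   1.   -0.87  2
[... 244 characters left out ...]
21  1.15  0.81  2.35  1.51  0.64 -2.21]
70 140 [-1.19  1.25  0.72  2.29  1.4   0.8  -2.12]
90 0 [ 1.34  1.06 -0.87  1.83 -0.32  0.9   0.56]
90 45 [-0.02  0.44  0.5   2.12 -0.96  0.67  1.  ]
90 90 [-0.91  0.54  0.94  2.25  0.43  0.3  -0.6 ]
90 110 [-1.14  0.85  1.02  2.23  0.65  0.4  -0.97]
90 130 [-1.22  1.14  0.96  2.16  0.73  0.59 -1.18]
90 140 [-1.22  1.25  0.89  2.11  0.79  0.73 -1.27]
110 0 [ 0.22  1.02  0.6   1.63 -1.11  1.75  1.31]
110 45 [-0.12  0.6   0.62  1.88 -0.69  1.01  0.89]
110 90 [-0.75  0.62  0.84  2.    0.12  0.71 -0.11]
110 110 [-0.96  0.84  0.92  1.99  0.32  0.77 -0.43]
110 130 [-1.08  1.13  0.94  1.93  0.39  0.9  -0.63]
110 140 [-1.1   1.26  0.92  1.88  0.44  0.99 -0.73]
```

Run:
```python
from h import *
D=np.radians; np.set_printoptions(precision=2,suppress=True)
for e in (38,45):
  for a in (90,100,110):
    Rg=grasp_R(D(a),D(e),-1); z=Rg.as_matrix()[:,2]
    p,q=gpose(Rg,CUP,0); print(e,a,'grasp',manip.solve_ik(p,q),'pre',manip.solve_ik(p-.1*z,q),'lift',manip.solve_ik(p+[0,0,.17],q))
  for T in (0,45,90,110,130,140):
        p,q,m=pour(Rg,D(90-a),D(90),D(T)); print(T,m[:,2],manip.solve_ik(p,q))
```

```text
38 90 grasp [ 0.77  1.5  -1.32  2.18  1.37  0.44 -1.21] pre [ 0.81  0.96 -1.08  2.22 -0.3   0.33  0.27] lift [ 0.62  0.6  -1.07  2.19 -0.82  0.47  0.44]
38 100 grasp [ 0.46  1.01 -0.86  2.08 -0.59  0.38  0.62] pre [ 0.61  0.85 -0.86  2.09 -0.54  0.59  0.58] lift [ 0.46  0.57 -0.86  2.08 -0.79  0.7   0.52]
38 110 grasp [ 0.43  1.05 -0.87  1.97 -0.33  0.55  0.47] pre [ 0.56  0.91 -0.87  1.94 -0.35  0.76  0.49] lift [ 0.43  0.65 -0.86  1.97 -0.6   0.83  0.46]
0 [ 0.    0.79 -0.62] [ 0.18  0.94  0.61  1.68 -1.06  1.62  1.28]
45 [-0.    0.12 -0.99] [-0.21  0.55  0.63  1.92 -0.57  0.89  0.74]
90 [ 0.   -0.62 -0.79] [-0.85  0.7   0.87  2.    0.22  0.72 -0.26]
110 [-0.   -0.85 -0.53] [-1.02  0.96  0.93  1.97  0.36  0.81 -0.52]
130 [ 0.   -0.98 -0.21] [-1.1   1.24  0.93  1.9   0.42  0.96 -0.7 ]
140 [-0.   -1.   -0.03] [-1.09  1.34  0.88  1.85  0.5   1.07 -0.82]
45 90 grasp [ 0.69  1.37 -1.32  2.18  1.38  0.47 -1.34] pre [ 0.56  0.67 -0.85  2.22 -0.78  0.41  0.57] lift [ 0.41  0.42 -0.86  2.16 -0.86  0.56  0.36]
45 100 grasp [ 0.4   0.93 -0.86  2.09 -0.41  0.33  0.36] pre [ 0.54  0.74 -0.86  2.1  -0.48  0.56  0.42] lift [ 0.4   0.5  -0.86  2.07 -0.66  0.68  0.33]
45 110 grasp [ 0.38  0.96 -0.87  1.99 -0.22  0.51  0.3 ] pre [ 0.5   0.81 -0.86  1.97 -0.3   0.72  0.37] lift [ 0.38  0.58 -0.86  1.97 -0.51  0.81  0.32]
0 [ 0.    0.71 -0.71] [ 0.13  0.86  0.61  1.73 -1.02  1.5   1.23]
45 [-0.  0. -1.] [-0.3   0.53  0.64  1.95 -0.44  0.8   0.59]
90 [-0.   -0.71 -0.71] [-0.92  0.79  0.9   2.    0.28  0.74 -0.36]
110 [-0.   -0.91 -0.42] [-1.05  1.06  0.94  1.95  0.38  0.85 -0.59]
130 [-0.   -1.   -0.09] [-1.09  1.31  0.9   1.86  0.48  1.03 -0.79]
140 [-0.   -1.    0.09] [-1.07  1.41  0.85  1.81  0.55  1.16 -0.89]
```

```bash
sed -i 's/GH=.045/GH=.048/; s/M=np.r_\[POT.*$/M=np.r_[POT,.095+zl+.031*np.sin(T)+.07*max(np.cos(T),0)]-u*back/' h.py
python3 - <<'E'
from h import *
D=np.radians; np.set_printoptions(precision=3,suppress=True)
Rg=grasp_R(D(110),D(38),-1); z=Rg.as_matrix()[:,2]
p,q=gpose(Rg,CUP,0)
for T in (0,45,90): pp,qq,_=pour(Rg,D(-20),D(90),D(T)); print(T,manip.solve_ik(pp,qq))
manip.move_pose(p-.1*z+[0,0,.12],q)
manip.servo_line(p-.1*z,vel=.15)
c,i=shot('scene'); cv2.imwrite('pics/sc2.png',i[40:240,150:420,::-1].repeat(2,0).repeat(2,1))
manip.servo_line(p,vel=.06); print(manip.current_force(),manip.current_tool_pos()-p)
E
```

```text
0 [ 0.143  0.856  0.659  1.683 -1.039  1.683  1.222]
45 [-0.278  0.487  0.706  1.89  -0.515  0.983  0.69 ]
90 [-0.852  0.702  0.874  1.999  0.215  0.726 -0.26 ]
[ 0.098 -0.153  0.251] [ 0. -0.  0.]
```

View pics/sc2.png

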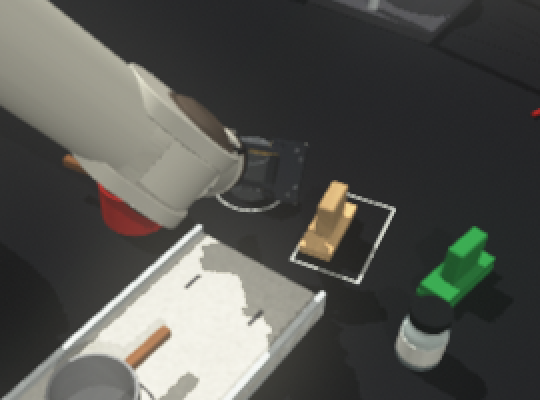

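Run:
```python
from h import *
D=np.radians; np.set_printoptions(precision=3,suppress=True)
Rg=grasp_R(D(110),D(38),-1); p,q=gpose(Rg,CUP,0)
f0=manip.current_force()
effector.close(20); print('gap',manip.current_finger_gap(),manip.current_force()-f0)
manip.servo_line(p+[0,0,.15],vel=.1); print(manip.current_force()-f0)
try:
    pp,qq,_=pour(Rg,D(-20),D(90),0)
    manip.servo_line(pp,qq,vel=.12); print('at T0',manip.current_q(),manip.current_clock())
    for T in range(15,76,15):
        pp,qq,_=pour(Rg,D(-20),D(90),D(T)); manip.servo_line(pp,qq,vel=.06)
    print(manip.current_q(),manip.current_clock())
except manip.PlanningError as e: print('PE',e,manip.current_tool_pos(),manip.current_q())
c,i=shot('side'); cv2.imwrite('pics/sd2.png',i[90:290,200:470,::-1].repeat(2,0).repeat(2,1))
```

```text
gap 0.06039570506342753 [-0.389 -0.606  0.374]
[-0.418  0.571 -3.044]
at T0 [ 1.008  0.834 -0.599  1.649 -0.37   1.251  0.678] 66.3083
[ 0.137  0.426 -0.213  1.958  0.635  0.904 -0.495] 68.4
```

View pics/sd2.png

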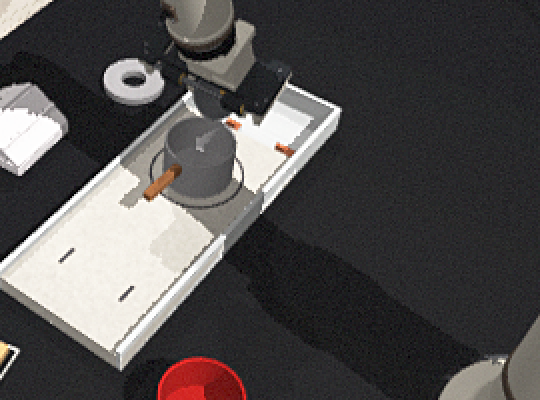

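Run:
```python
from m import *
D=np.radians
Rg=grasp_R(D(110),D(38),-1)
try:
    for T in (85,95,105,112,119,126,133,140):
        pp,qq,_=pour(Rg,D(-20),D(90),D(T)); manip.servo_line(pp,qq,vel=.05)
    print(manip.current_q())
    manip.sleep(.6)
    for T in (130,140,130,140):
        pp,qq,_=pour(Rg,D(-20),D(90),D(T)); manip.servo_line(pp,qq,vel=.15)
    manip.sleep(.3)
except manip.PlanningError as e: print('PE',e,T,manip.current_q())
print(manip.current_clock())
a=[]
for n,(x,y) in (('side',(240,100)),('scene',(120,170))):
    c,i=shot(n); a.append(cv2.resize(i[y:y+130,x:x+130,::-1],None,fx=3,fy=3,interpolation=cv2.INTER_CUBIC))
cv2.imwrite('pics/p3.png',np.hstack(a))
```

```text
[-0.4826  1.0273  0.0686  1.8227  1.1141  1.608  -1.2809]
73.0083
```

View pics/p3.png

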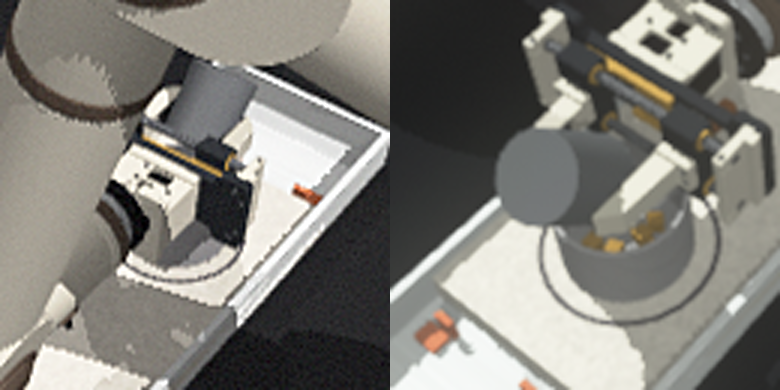

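Run:
```python
from m import *
D=np.radians
Rg=grasp_R(D(110),D(38),-1); z=Rg.as_matrix()[:,2]
for T in (120,100,80,60,40,20,0):
    pp,qq,_=pour(Rg,D(-20),D(90),D(T)); manip.servo_line(pp,qq,vel=.1)
p,q=gpose(Rg,np.array([.4203,.3588]),0)
manip.servo_line(p+[0,0,.15],q,vel=.15)
manip.servo_line(p+[0,0,.01],vel=.1)
f0=manip.current_force()[2]
for dz in (.004,.002,.001,0.,-.001):
    manip.servo_line(p+[0,0,dz],vel=.02); f=manip.current_force()[2]-f0
    if f>3: break
print(dz,f)
effector.open_jaws(); manip.servo_line(p-.1*z,vel=.1); manip.servo_line(p-.1*z+[0,0,.12],vel=.2)
manip.move_pose([.5,.24,.42],down(0.))
c,i=shot('wrist'); cv2.imwrite('pics/w6.png',i[:,:,::-1]); np.save('pics/w6.npy',i); pickle.dump(c,open('pics/w6.pkl','wb'))
print('cup',pot_rim(c,i,CM,.031,.07,(.008,.005,.003)))
print('pot',pot_rim(c,i,RING))
for b in blobs(i,(15,60,60),(30,255,255),80): print('yellow',b.mean(0),cv2.minAreaRect(plane(c,b,.024).astype(np.float32)))
print(manip.current_clock())
```

```text
-0.001 5.992687330464578
cup (array([0.4206, 0.3584]), np.float64(0.03099515416566783), np.int64(145))
pot (array([ 0.5297, -0.0989]), np.float64(0.04948998413956388), np.int64(218))
yellow [376.53   340.8975] ((0.10839194059371948, -0.009283214807510376), (0.03212163224816322, 0.5625774264335632), 0.07337038218975067)
yellow [197.2842 106.3388] ((0.569129228591919, 0.33472537994384766), (0.04659813269972801, 0.11079926043748856), 9.995596885681152)
yellow [430.5641 293.0513] ((0.2158132642507553, -0.10304190963506699), (0.13219375908374786, 0.054138071835041046), 14.404067993164062)
yellow [ 77.0839 293.0065] ((0.21597301959991455, 0.5858666300773621), (0.054147303104400635, 0.13267730176448822), 77.1718521118164)
yellow [472.6667 131.1818] ((0.529327929019928, -0.12622515857219696), (0.015483945608139038, 0.018178049474954605), 11.314990043640137)
88.275
```

View pics/w6.png

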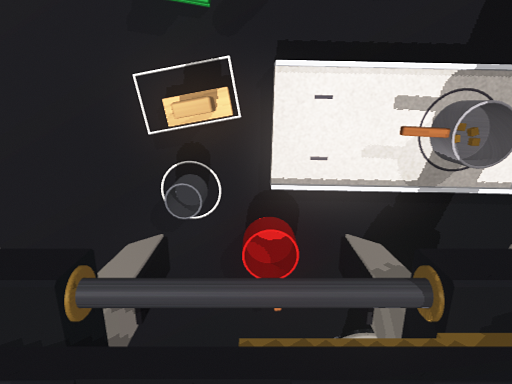

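Run:
```python
from m import *
S=np.array([.5692,.3348]); o=down(.176-np.pi/2)
manip.move_pose(P(S,.2),o); manip.servo_line(P(S,.039),vel=.1)
effector.close(40); print(manip.current_finger_gap())
manip.servo_line(P(S,.055),vel=.1); manip.servo_line(P(REST,.055),vel=.1); manip.servo_line(P(REST,.042),vel=.05)
print(touch(.042,.037,3,.0005))
effector.open_jaws(); manip.sleep(.2); manip.servo_line(P(REST,.2),vel=.15)
manip.move_pose([.5,.24,.42],down(0.))
c,i=shot('wrist')
for b in blobs(i,(15,60,60),(30,255,255),80): 
    if 150<b.mean(0)[0]<230: print('yellow',b.mean(0),cv2.minAreaRect(plane(c,b,.024).astype(np.float32)))
print('cup',pot_rim(c,i,CM,.031,.07,(.008,.005,.003)))
manip.move_pose([.45,-.10,.36],down(0.))
c,i=shot('wrist'); print('pot',pot_rim(c,i,RING))
cv2.imwrite('pics/w7.png',cv2.resize(i[20:190,170:440,::-1],None,fx=2.9,fy=2.9,interpolation=cv2.INTER_CUBIC))
print(manip.current_clock())
```

```text
0.024014755199732177
(0.0385, np.float64(4.591641545887934))
yellow [185.0806  95.6667] ((0.5857899785041809, 0.3540324568748474), (0.04660460352897644, 0.11118359118700027), 10.008330345153809)
cup (array([0.4205, 0.3587]), np.float64(0.030850886600898148), np.int64(145))
pot (array([ 0.5293, -0.1   ]), np.float64(0.04988072452375295), np.int64(295))
105.0
```

View pics/w7.png

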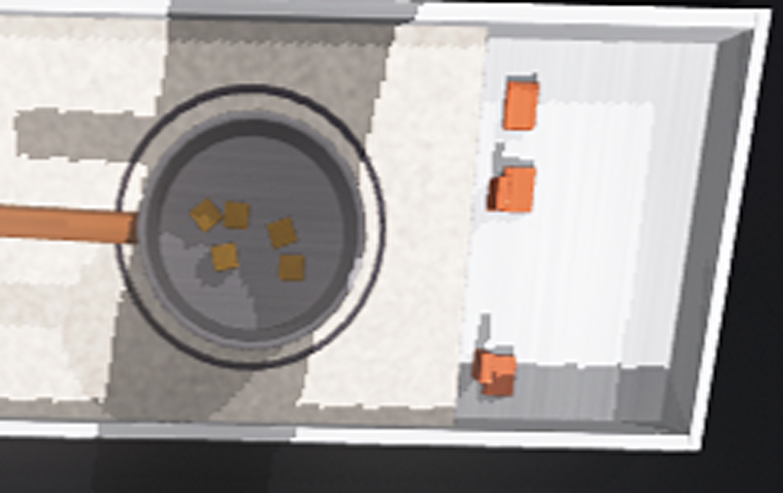

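```bash
python3 -c "
from bench import manip
print(manip.hand_in())"
```

```text
the job is handed in; nothing more can be done
None
```

I handed the job in at about 105 s of the 210 s; the call returned no verdict. The last camera check showed all 5 offcuts in the trough, the pot about 1 mm off the ring centre with 5 brass cubes in it, and the scraper (re-placed after it shifted about 27 mm) and the empty beaker on their marks; I did not re-measure the jar and steel ring.

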